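# Switch on the grow lamp from under its lip

## Task

Switch on the lamp with the wide rectangular hood: reach under its front lip and push the black switch bar that hangs there fully up, so that it stays up. Leave the round lamp's switch alone, and take the hand away at the end.

Things in the scene. Friction and masses are not known exactly. Their poses are not given: they have to be found in the camera images.
- wide_lamp_bar (a point): Centre of the wide lamp's switch: a black level bar, 24 mm thick, 52 mm long, hung by its middle on a short upright stem under the mid front lip (robot side) of a white rectangular hood 240 mm wide, 227 deep, its underside 348 mm above the bench. Lip edge 17 mm in front of this point. x: level, in under the lip, square to its edge; y: along the bar; z: up. Height 315 mm when off, 325 fully up.
- wide_lamp_switch (a joint): Wide lamp's switch bar, m: 0 hanging down (off), 0.010 fully up at its stop (on); starts at 0 to 0.002. It slides straight up against about 3 N friction, no spring, stays where left. The fixed hood stands on one post 185 mm behind the bar, so it is open below to front and sides; its lip is 10 mm thick (top at 358 mm, 362 at the cap) for 75 mm back from the edge, then up to 385 mm high.
- round_lamp_bar (a point): The same bar, off, under the front rim of the round lamp: a white disc hood 156 mm across with a low dome; same heights, axes and lip distance. On both lamps a dark cap 18 mm across on top of the lip marks the spot straight above the bar, and a black pot with a seedling, 100 mm tall in all, stands under the hood with its centre 75 to 90 mm behind the bar (90 mm across).
- round_lamp_switch (a joint): Round lamp's switch bar, m: 0 hanging down (off), 0.010 fully up (on); starts at 0 to 0.002 and slides just like the other. Leave it down.

How it is judged:
By the outcome, as a careful person would: the job done as asked, in the order asked, and still so for the second after the job is handed in, with the robot touching nothing.
It also fails if it takes over 38 s, if anything falls off the work surface, if the arm or the gripper's body presses on something with over 40 N, if the wrist force passes 120 N, or if a joint passes its speed limit or range.

## Robot

A 6-joint arm with a two-finger parallel gripper is mounted at the origin on the work surface. World frame = base frame: x ahead of the robot, y to its left, z up, the work surface at z = 0. Lengths are in mm, angles in rad, forces in N, time in s.
With the tool pointing down it reaches from about 350 to 975 mm from the base axis. Payload 7.1 kg.
Tool frame: the origin (TCP) lies midway between the tips of the shut fingers; the grasp point (between the pads) lies 19 mm behind it (ctrl.pinch_z is the distance from the TCP to the grasp point, in mm); z points along the fingers, y is the direction in which the jaws open and shut (so a half turn about z gives the same grasp; the last joint's range is limited). The gripper opens to 88 mm and grips with 3 to 60 N. Pads are 20 mm wide; open, the fingers measure 115 mm over their backs; the gripper's body (75 mm by 178 mm) begins 61 mm behind the grasp point.
Start: joints at [1.249, 0.423, 1.63, -0, 1.089, -0.019], TCP at [186.339, 596.559, 222.675] pointing down, gripper open.
Joint ranges: [-3, 3], [-0.9, 2.11], [0.09, 2.58], [-1.31, 4.45], [0.11, 2.69], [-2.54, 2.54]. Speed limits (rad/s): [2.39, 2.39, 3.01, 3.14, 3.14, 3.14].

## Interface

Orientations are given as a rotation vector (axis times angle).
In Python, from workcell import ctrl gives the robot as it stands.
- The arm moves only by the tool jog_arm, never from a script. Its arguments are lists of equal length, an entry for each row: "xyz": the shift along the world's x, y, z in mm, a list of three; "yaw": the turn about the world's z in degrees. A call has 1 to 20 rows; each row shifts and turns the pose as measured when the row begins; what a row does not reach is not made up. A row lasts 1/12 s, in which the tool goes at most 41.7 mm and 7.16 degrees, less where a joint would pass 70% of its speed; a pose out of reach is approached as far as the arm can. A call with a gripper value outside its range is refused whole. "gripper" is the closure, from 0 (fully open) to 1 (shut), set as the call begins (left out, the last holds). The fingers move at their own pace and stop on an object; the grip force is fixed at half the most. Time passes only in rows, so rows that do not move let the fingers close. It gives the time, the measured TCP pose, the force and the opening at its end, in the units of the state.
- ctrl.get_obs(): the state, without advancing time (a new reading comes with each control period).
- ctrl.get_image(name): name is "side" or "top"; returns a dict with "img" (384x512x3 uint8, blue, green, red), "K" (3x3 intrinsics, pixels), "k1" (the pictures are not rectified: a ray, as slopes to the right and down, at radius r is drawn at 1 + k1 r^2 times it, then the intrinsics apply), "R" (3x3) and "t" (3): a world point X has camera coordinates R X + t. Camera axes: x right, y down, z forward; pixel columns grow to the right and rows downward; lengths in mm; the calibration is good to about 2 mm. A picture is of the moment at which its call begins. There is no depth.
- ctrl.close_job(): hands the job in, once; it reports no verdict.
Trained networks look in a picture, given as the dict that the camera call returned (one of the last four; its "shot" number tells which), for a name from the list of things; names that differ only in an ending like _2 or _b are one class to them, and where a whole thing is asked for, a point or a joint stands for the part that bears it (a point fixed in the world has none). Each returns a list of dicts, best first, with "confidence" (0 to 1); they miss things now and then, are a little off and sometimes report something else, mostly with a low value. They report only what shows in the picture. A call takes as long as a camera call.
- ctrl.find_in(picture, thing): "centre" ([column, row] as shares, 0 to 1, of the picture: columns of its width, rows of its height, amid what is visible of it).
- ctrl.regions_of(picture, thing): "region" (384x512 bool, what is visible of it) and "centre" ([column, row] as shares, 0 to 1, of the picture: columns of its width, rows of its height, amid what is visible of it).
- ctrl.pinpoint(picture, thing): "centre" ([column, row] as shares, 0 to 1, of the picture: columns of its width, rows of its height: a listed point, or the origin of a listed thing).
The state is a dict: "t": time; "qpos": joint angles; "qvel": joint speeds; "joint_torque": joint torques, N m; "ee_pos": TCP position; "orientation": TCP orientation; "ft_force": force on the tool from outside, world axes, zero at the start; "moment": the same for the moment, N m; "width": finger opening in mm.
Only numpy, scipy, OpenCV 4.12 (cv2) and the standard library are available. Lean on these libraries where they do the work, as an engineer would, in place of code of your own. Each camera call takes 0.05 s, during which the arm holds its last target.

## Working session

There is one attempt and no reset: what is moved stays moved. The work goes in short steps, Python scripts to look and compute and a tool call to move; the robot and the scene stay as the last step left them, time stands still between calls to the robot, and variables do not carry over. Pictures are saved under pics/ and viewed, and the job is handed in when it is done.

Besides the shell and the picture viewer there is one more tool, called after "Emit:" as a command line: name --pt "numbers of a row" for each row, then --argument value for the rest. jog_arm: Moves the arm, as the interface text tells. Its arguments: {"type":"object","properties":{"xyz":{"type":"array","items":{"type":"array","items":{"type":"number"}}},"yaw":{"type":"array","items":{"type":"number"}},"gripper":{"type":"number"}},"required":["xyz","yaw"]}

```bash
mkdir -p pics; ls; cat > h.py <<'E'
import numpy as np, cv2
from workcell import ctrl
def ray(p,uv):
    K=np.array(p["K"],float);k=float(p["k1"])
    x=cv2.undistortPoints(np.array([[uv]],float),K,np.array([k,0,0,0,0.]))[0,0]
    R=np.array(p["R"]);t=np.array(p["t"])
    return -R.T@t, R.T@np.array([x[0],x[1],1.])
def at_z(p,uv,z):
    o,d=ray(p,uv); return o+d*(z-o[2])/d[2]
def proj(p,X):
    X=np.atleast_2d(np.array(X,float))
    q,_=cv2.projectPoints(X,cv2.Rodrigues(np.array(p["R"],float))[0],np.array(p["t"],float),np.array(p["K"],float),np.array([p["k1"],0,0,0,0.]))
    return q[:,0]
E
python3 - <<'E'
from h import *
for n in("top","side"):
    p=ctrl.get_image(n); cv2.imwrite(f"pics/{n}0.png",p["img"])
    o=-np.array(p["R"]).T@np.array(p["t"]); print(n,o.round(),np.array(p["R"]).round(2).tolist(),p["k1"])
    for th in("wide_lamp_bar","round_lamp_bar"):
        for d in ctrl.pinpoint(p,th)[:2]:
            uv=np.array(d["centre"])*[512,384]; print(th,uv.round(1),round(d["confidence"],2),at_z(p,uv,316).round(1))
o=ctrl.get_obs();print(o["t"],o["ee_pos"],o["orientation"],o["width"])
E
```

```text
pics
top [ 414.    9. 1080.] [[0.02, -1.0, 0.0], [-0.99, -0.02, -0.17], [0.17, 0.0, -0.99]] -0.008608662909321461
wide_lamp_bar [361.3 182.3] 0.56 [ 576.3 -184.4  316. ]
wide_lamp_bar [175.6 190.4] 0.32 [554.  160.3 316. ]
round_lamp_bar [171.6 190.6] 0.6 [553.4 167.7 316. ]
side [ 527. -649.  772.] [[1.0, -0.05, -0.01], [-0.03, -0.52, -0.85], [0.04, 0.85, -0.52]] -0.12629081953669213
round_lamp_bar [252.6 180.3] 0.58 [560.8 159.3 316. ]
0.3 [186.30109045 596.41042594 222.42672755] [-4.73815632e-01 -3.10559433e+00  7.39974061e-04] 87.98497811651858
```

View pics/top0.png

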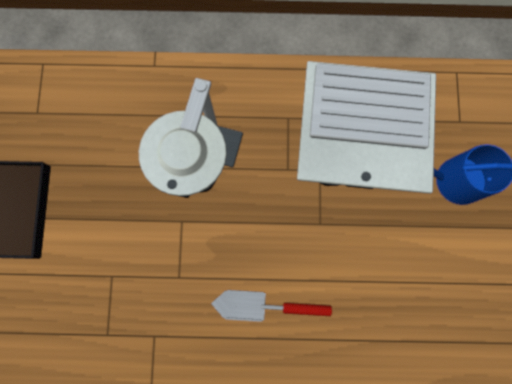

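View pics/side0.png

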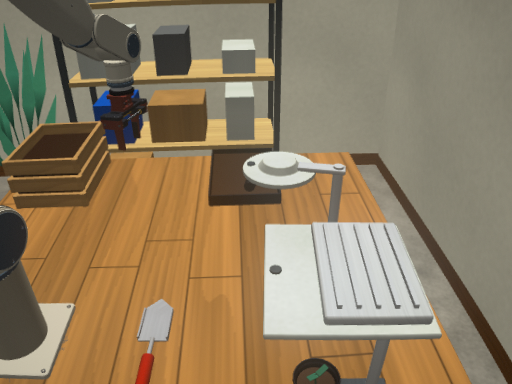

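The top view shows the wide hood, with front corners near (297,180) and (433,191) and its cap at (366,177). The round lamp's cap is at (172,184). A trowel lies near (270,306) with its handle toward the right. The hand only points down, and the lip overhangs the bar, so the fingers can't get under it directly. I may need the trowel as a pusher, so I'll measure it along with the hood.

```bash
python3 - <<'E'
from h import *
a=cv2.imread("pics/top0.png")[280:330,200:345]; cv2.imwrite("pics/z1.png",cv2.resize(a,None,fx=5,fy=5,interpolation=cv2.INTER_CUBIC))
b=cv2.imread("pics/side0.png")[290:384,120:190]; cv2.imwrite("pics/z2.png",cv2.resize(b,None,fx=6,fy=6,interpolation=cv2.INTER_CUBIC))
c=cv2.imread("pics/top0.png")[50:210,280:512]; cv2.imwrite("pics/z3.png",cv2.resize(c,None,fx=3.4,fy=3.4,interpolation=cv2.INTER_CUBIC))
d=cv2.imread("pics/side0.png")[215:384,250:450]; cv2.imwrite("pics/z4.png",cv2.resize(d,None,fx=3.5,fy=3.5,interpolation=cv2.INTER_CUBIC))
E
```

```text
(no output)
```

View pics/z1.png

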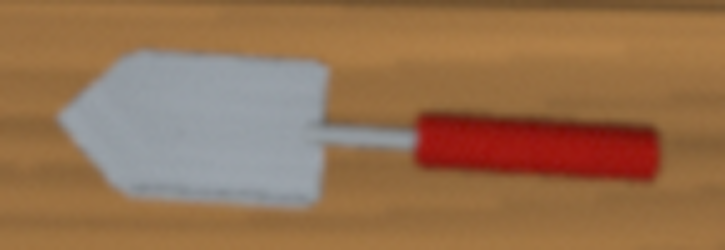

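View pics/z2.png

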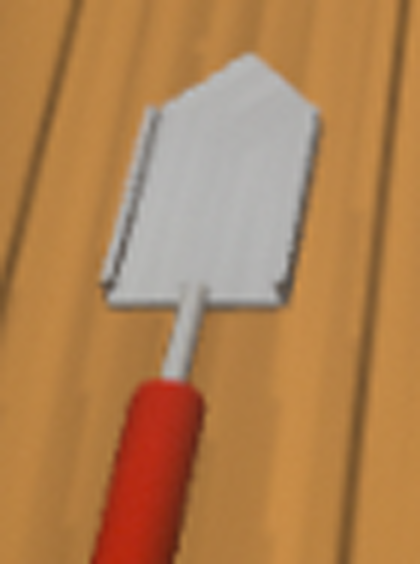

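View pics/z3.png

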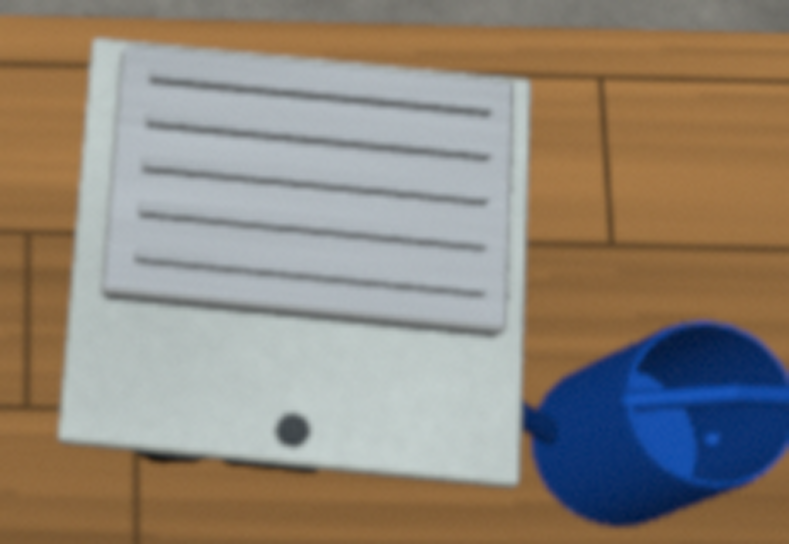

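View pics/z4.png

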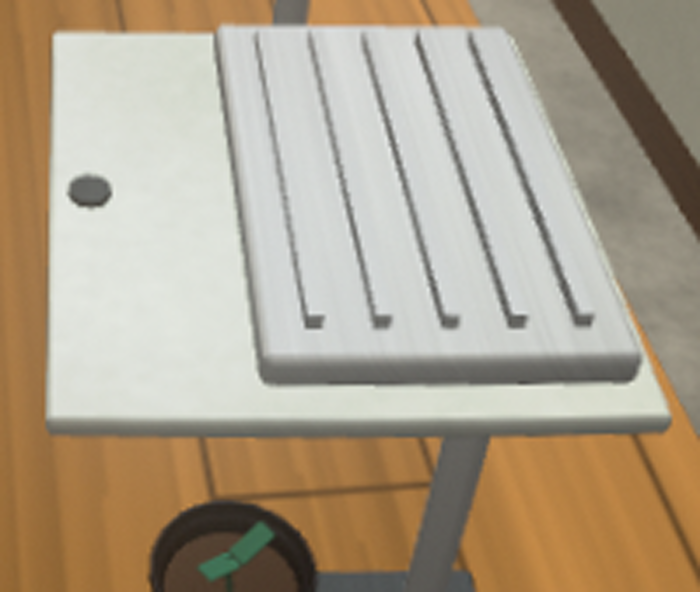

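```bash
python3 - <<'E'
from h import *
p=ctrl.get_image("top"); s=ctrl.get_image("side")
z3=lambda u,v:(280+u/3.4,50+v/3.4); z4=lambda u,v:(250+u/3.5,215+v/3.5); z1=lambda u,v:(200+u/5,280+v/5); z2=lambda u,v:(120+u/6,290+v/6)
print("top  cap",at_z(p,z3(292,430),362).round(1)," side cap",at_z(s,z4(90,191),362).round(1))
for n,q in dict(FL=(60,440),FR=(518,484),BL=(93,38),BR=(530,80)).items(): print("top",n,at_z(p,z3(*q),358).round(1))
for n,q in dict(FL=(53,33),FR=(48,418),BR=(670,418)).items(): print("side",n,at_z(s,z4(*q),358).round(1))
print("bar ends front face top",at_z(p,z3(225,462),305).round(1),at_z(p,z3(320,470),305).round(1))
print("TROWEL top")
for n,q,z in [("tip",(60,117),8),("shL",(140,52),8),("shR",(130,195),8),("heelL",(325,65),8),("heelR",(315,205),8),("hand front",(418,145),15),("hand end",(657,152),15),("hand sides",(540,122),15),("",(540,178),15)]:
    print(n,at_z(p,z1(*q),z).round(1))
print("TROWEL side")
for n,q,z in [("tip",(250,55),8),("shR",(318,108),8),("shL",(152,108),8),("heelL",(105,303),8),("heelR",(283,303),8),("hand front",(168,390),15)]:
    print(n,at_z(s,z2(*q),z).round(1))
E
```

```text
top  cap [ 577.1 -181.   362. ]  side cap [ 578.5 -187.5  362. ]
top FL [570.3 -61.7 358. ]
top FR [ 551.9 -298.3  358. ]
top BL [794.7 -79.1 358. ]
top BR [ 775.4 -316.7  358. ]
side FL [571.7 -68.2 358. ]
side FR [ 553.2 -302.   358. ]
side BR [ 775.4 -320.8  358. ]
bar ends front face top [ 571.1 -158.4  305. ] [ 567.6 -211.1  305. ]
TROWEL top
tip [326.7 116.    8. ]
shL [359.   77.3   8. ]
shR [289.9  80.1   8. ]
heelL [354.5 -15.3   8. ]
heelR [286.9 -11.4   8. ]
hand front [317.2 -61.6  15. ]
hand end [ 316.1 -179.5   15. ]
hand sides [ 329.4 -121.8   15. ]
 [ 302.6 -121.7   15. ]
TROWEL side
tip [327.6 114.9   8. ]
shR [359.4  83.6   8. ]
shL [290.9  86.1   8. ]
heelL [288.6 -14.3   8. ]
heelR [356.5 -16.2   8. ]
hand front [320.6 -60.6  15. ]
```

The two cameras agree to a few mm. The cap, and so the bar, is at about (577, -183), and the hood is yawed about -4.5°. The trowel handle runs from (316,-180) to (320,-61), with the blade toward +y and its axis at about 88°. I'll fetch the trowel by its rear handle end, since its front is too close to the base for the arm to reach.

Emit:
jog_arm --pt "19 -32 0" --pt "19 -32 0" --pt "19 -32 0" --pt "19 -32 0" --pt "19 -32 0" --pt "19 -32 0" --pt "19 -32 0" --pt "19 -32 0" --pt "18 -32 0" --pt "18 -32 0" --pt "18 -32 0" --pt "0 -38 0" --pt "-4 -40 0" --pt "-4 -40 0" --pt "-4 -40 0" --pt "-4 -40 0" --pt "-5 -40 0" --yaw '[-6.8, -6.8, -6.8, -6.8, -6.8, -6.8, -6.8, -6.8, -6.8, -6.8, -6.8, 0, 0, 0, 0, 0, 0]' --gripper 0

```text
t: 1.82
ee_pos: [377.5, -10.8, 225.8]
orientation: [2.316, 2.111, 0.024]
ft_force: [0.9, -0.6, -0.2]
width: 87.7
```

Emit:
jog_arm --pt "-3 -38 -10" --pt "-3 -38 -10" --pt "-5 -38 -10" --pt "-10 -35 -20" --pt "-10 -10 -30" --yaw '[1, 1, 1.3, 0, 0]'

```text
t: 2.23
ee_pos: [350.5, -182.7, 151.6]
orientation: [2.238, 2.163, 0.037]
ft_force: [1.3, -0.3, -0.2]
width: 87.8
```

```bash
python3 - <<'E'
from h import *
o=ctrl.get_obs();print(o["t"],o["ee_pos"],o["orientation"],np.round(o["qpos"],3))
p=ctrl.get_image("top"); cv2.imwrite("pics/t1.png",cv2.resize(p["img"][200:384,150:450],None,fx=2.6,fy=2.6))
E
```

```text
2.2333 [ 350.54801745 -182.68122893  151.58898066] [2.23848145 2.1633301  0.03665872] [-0.522  0.189  2.191  0.022  0.728 -0.504]
```

View pics/t1.png

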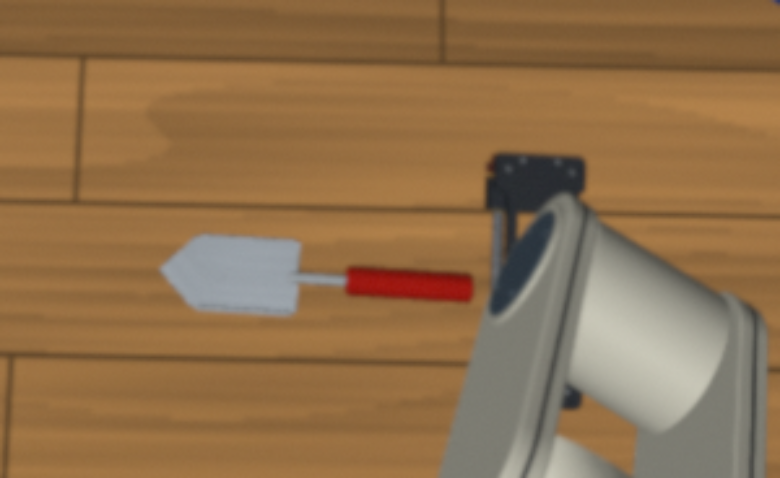

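Emit:
jog_arm --pt "-11 10 -10" --pt "-11 12 -10" --pt "-11 10 -10" --pt "0 0 -20" --yaw '[0, 0, 0, 0]'

```text
t: 2.62
ee_pos: [311.2, -150.0, 95.7]
orientation: [2.255, 2.159, 0.033]
ft_force: [-0.4, 0.5, -0.7]
width: 87.8
```

Emit:
jog_arm --pt "3 20 -10" --pt "4 20 -10" --pt "0 10 0" --pt "0 0 0" --yaw '[0.5, 0, 0, 0]'

```text
t: 2.95
ee_pos: [317.1, -97.3, 73.6]
orientation: [2.25, 2.168, 0.031]
ft_force: [-1.0, 0.1, 0.6]
width: 88.1
```

```bash
python3 - <<'E'
from h import *
o=ctrl.get_obs();print(o["t"],o["ee_pos"],o["orientation"],np.round(o["qpos"],3))
E
```

```text
2.95 [317.09006004 -97.27085279  73.63072168] [2.25017939 2.16812253 0.03058088] [-0.343  0.306  2.357  0.023  0.455 -0.326]
```

Emit:
jog_arm --pt "1 12 -15" --pt "1 12 -15" --pt "0 0 -15" --pt "0 0 -10" --pt "0 0 0" --yaw '[0.3, 0, 0, 0, 0]'

```text
t: 3.37
ee_pos: [324.1, -73.1, 19.2]
orientation: [2.234, 2.173, 0.038]
ft_force: [-0.7, -0.4, -0.1]
width: 87.8
```

```bash
python3 - <<'E'
from h import *
o=ctrl.get_obs();print(o["t"],o["ee_pos"],o["orientation"],np.round(o["qpos"],3))
p=ctrl.get_image("side"); cv2.imwrite("pics/s1.png",cv2.resize(p["img"][204:384,0:300],None,fx=2.6,fy=2.6))
E
```

```text
3.3667 [324.1368037  -73.14315544  19.20761073] [2.23418294 2.17324957 0.03758345] [-0.265  0.468  2.377  0.032  0.264 -0.268]
```

View pics/s1.png

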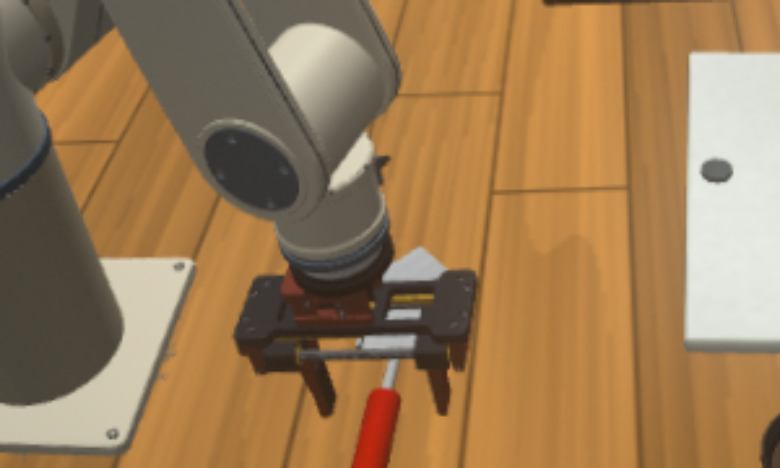

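Emit:
jog_arm --pt "-2 0 -7" --pt "-2 0 -5" --pt "0 0 0" --pt "0 0 0" --yaw '[0, 0, 0, 0]'

```text
t: 3.75
ee_pos: [321.8, -74.5, 8.5]
orientation: [2.233, 2.169, 0.041]
ft_force: [0.6, 0.2, 0.7]
width: 88.0
```

Emit:
jog_arm --pt "-1 0 -4" --pt "0 0 -1" --pt "0 0 0" --yaw '[0, 0, 0]'

```text
t: 4.0
ee_pos: [321.3, -75.0, 3.7]
orientation: [2.232, 2.167, 0.042]
ft_force: [0.1, 0.2, 0.7]
width: 87.3
```

Emit:
jog_arm --pt "0 0 0" --pt "0 0 0" --pt "0 0 0" --pt "0 0 0" --pt "0 0 0" --pt "0 0 0" --pt "0 0 0" --pt "0 0 0" --yaw '[0, 0, 0, 0, 0, 0, 0, 0]' --gripper 1

```text
t: 4.67
ee_pos: [321.6, -75.0, 4.1]
orientation: [2.232, 2.167, 0.043]
ft_force: [-0.0, 0.8, 0.6]
width: 37.8
```

Emit:
jog_arm --pt "0 0 0" --pt "0 0 0" --pt "0 0 0" --pt "0 0 0" --yaw '[0, 0, 0, 0]'

```text
t: 5.0
ee_pos: [321.4, -75.0, 4.1]
orientation: [2.232, 2.167, 0.043]
ft_force: [-0.2, -0.6, 0.5]
width: 26.9
```

Width is holding at about 27 mm, which matches the handle. I'll lift gently.

Emit:
jog_arm --pt "0 0 0" --pt "0 0 5" --pt "2 0 10" --pt "4 0 15" --pt "5 0 20" --pt "5 0 20" --pt "0 0 0" --yaw '[0, 0, 0, 0, 0, 0, 0]'

```text
t: 5.58
ee_pos: [334.9, -74.3, 76.6]
orientation: [2.237, 2.171, 0.037]
ft_force: [0.3, -0.3, -2.5]
width: 27.5
```

```bash
python3 - <<'E'
from h import *
o=ctrl.get_obs();print(o["t"],o["ee_pos"],o["orientation"],o["ft_force"],o["moment"],o["width"])
p=ctrl.get_image("side"); cv2.imwrite("pics/s2.png",cv2.resize(p["img"][204:384,0:300],None,fx=2.6,fy=2.6))
E
```

```text
5.5833 [334.93914846 -74.28137027  76.5955611 ] [2.23661621 2.17120484 0.03657545] [ 0.34946985 -0.33419424 -2.45798229] [-0.09913049  0.01105418  0.05937959] 27.472727489324846
```

View pics/s2.png

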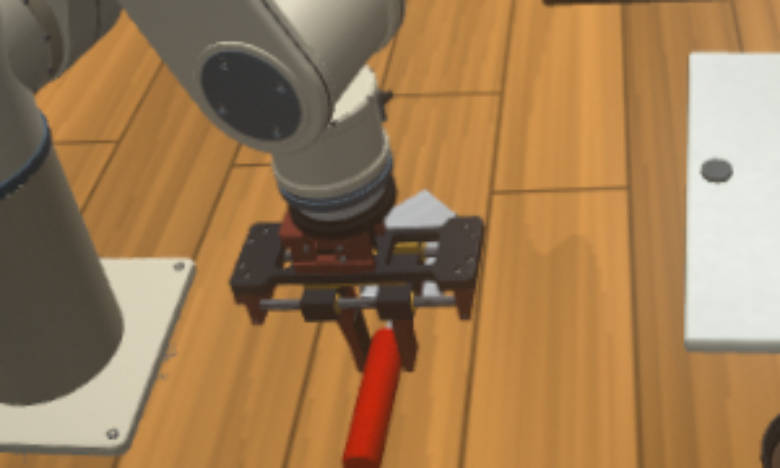

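Emit:
jog_arm --pt "1 -7 14" --pt "1 -7 14" --pt "1 -7 14" --pt "1 -7 14" --pt "1 -7 14" --pt "1 -7 14" --pt "1 -7 14" --pt "1 -7 14" --pt "1 -7 14" --pt "1 -7 14" --pt "1 -7 14" --pt "1 -7 14" --pt "1 -6 14" --pt "1 -6 14" --pt "0 0 0" --pt "0 0 0" --yaw '[-6.6, -6.6, -6.6, -6.6, -6.6, -6.6, -6.6, -6.6, -6.6, -6.6, -6.6, -6.6, -6.6, -6.6, 0, 0]'

```text
t: 6.97
ee_pos: [330.9, -168.5, 260.0]
orientation: [3.131, -0.231, -0.027]
ft_force: [0.3, 1.5, -2.7]
width: 27.4
```

```bash
python3 - <<'E'
from h import *
o=ctrl.get_obs();print(o["t"],o["ee_pos"],o["orientation"],o["ft_force"],o["moment"],o["width"],np.round(o["qpos"],2))
for n in("side","top"):
    p=ctrl.get_image(n); cv2.imwrite(f"pics/{n}3.png",p["img"]); cv2.imwrite(f"pics/{n}3z.png",cv2.resize(p["img"][150:384,60:360] if n=="side" else p["img"][100:334,230:512],None,fx=2.5,fy=2.5,interpolation=cv2.INTER_CUBIC))
E
```

```text
6.9667 [ 330.86145482 -168.52709103  259.96303765] [ 3.13106177 -0.23145656 -0.0271615 ] [ 0.31275874  1.47065365 -2.65654673] [-0.00086818  0.19874618  0.03218699] 27.372763055496264 [-0.5  -0.01  2.1  -0.01  1.07  1.23]
```

View pics/side3z.png

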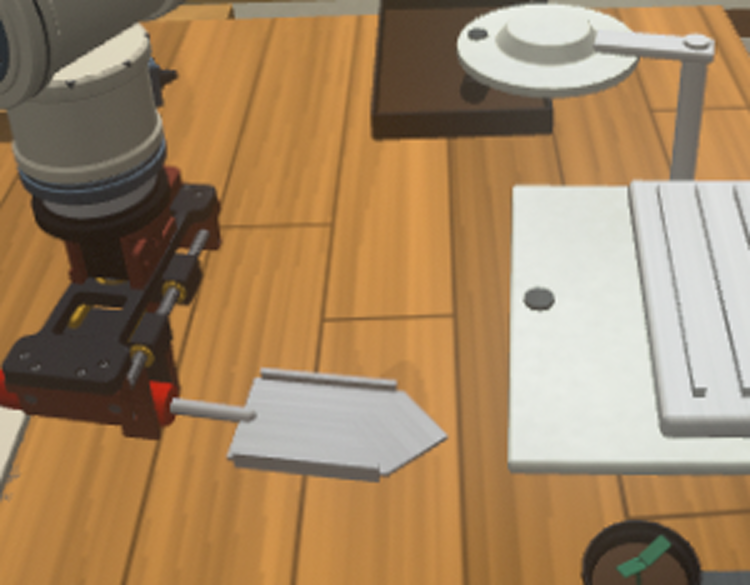

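View pics/top3z.png

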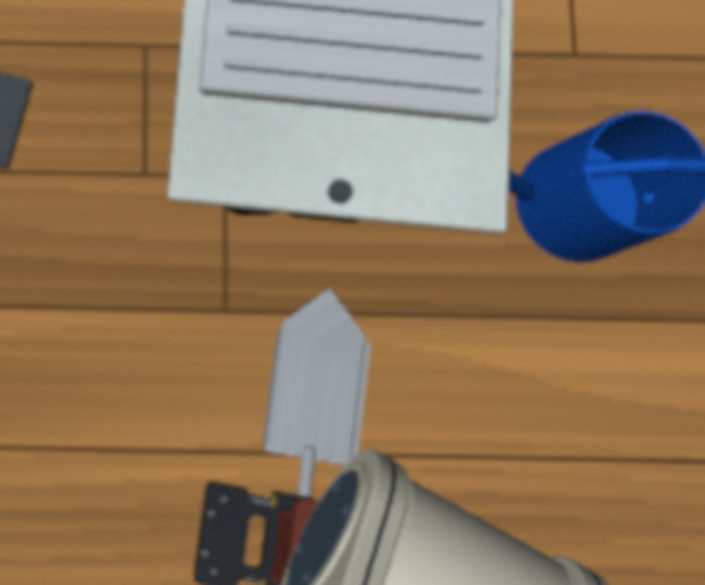

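```bash
cat >> h.py <<'E'
def tri(p,a,s,b):
    o1,d1=ray(p,a);o2,d2=ray(s,b)
    A=np.stack([d1,-d2],1); k=np.linalg.lstsq(A,o2-o1,rcond=None)[0]
    x,y=o1+d1*k[0],o2+d2*k[1]
    return ((x+y)/2).round(1),np.linalg.norm(x-y).round(1)
E
python3 - <<'E'
from h import *
s=ctrl.get_image("side");p=ctrl.get_image("top")
T=lambda u,v:(230+u/2.5,100+v/2.5);S=lambda u,v:(60+u/2.5,150+v/2.5)
for n,a,b in [("tip",(330,290),(445,436)),("heelL",(265,450),(260,371)),("heelR",(360,463),(233,460)),("shL",(282,325),(396,383)),("shR",(371,345),(380,478)),("shaft@heel",(309,447),(253,415))]:
    print(n,*tri(p,T(*a),s,S(*b)))
from scipy.spatial.transform import Rotation as R
print(R.from_rotvec(ctrl.get_obs()["orientation"]).as_matrix().round(3))
E
```

```text
tip [ 520.4 -198.2  260.5] 0.4
heelL [ 397.4 -143.7  268.1] 3.5
heelR [ 389.2 -216.4  265.5] 3.9
shL [ 490.4 -158.4  268.3] 1.5
shR [ 479.2 -229.2  260.2] 3.3
shaft@heel [ 398.5 -178.5  264.1] 0.0
[[ 0.989 -0.147 -0.018]
 [-0.147 -0.989 -0.   ]
 [-0.018  0.003 -1.   ]]
```

The trowel is firmly held, blade level and pointing at the lamp. It lies between the arm and the lip, at -9° against the hood's -4.5°. I'll align it, raise it to z≈280 and check again before going under.

Emit:
jog_arm --pt "0 2 7" --pt "0 2 7" --pt "0 1 6" --pt "0 0 0" --pt "0 0 0" --yaw '[2, 2, 0.5, 0, 0]'

```text
t: 7.58
ee_pos: [328.8, -160.8, 277.0]
orientation: [-3.139, 0.092, 0.038]
ft_force: [-0.2, 0.3, -2.5]
width: 27.4
```

```bash
python3 - <<'E'
from h import *
from scipy.spatial.transform import Rotation as R
o=ctrl.get_obs();print(o["t"],o["ee_pos"].round(1),o["ft_force"].round(1),o["moment"].round(2)); print(R.from_rotvec(o["orientation"]).as_matrix().round(3))
for n in("side","top"):
    p=ctrl.get_image(n); cv2.imwrite(f"pics/{n}4z.png",cv2.resize(p["img"][150:384,60:360] if n=="side" else p["img"][100:334,230:512],None,fx=2.5,fy=2.5,interpolation=cv2.INTER_CUBIC))
E
```

```text
7.5833 [ 328.8 -160.8  277. ] [-0.2  0.3 -2.5] [0.   0.22 0.02]
[[ 0.998 -0.059 -0.024]
 [-0.059 -0.998  0.001]
 [-0.024 -0.    -1.   ]]
```

View pics/side4z.png

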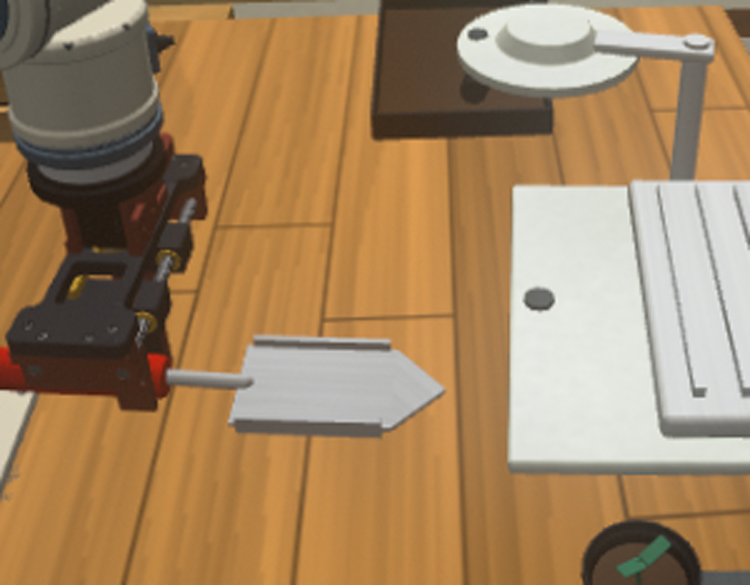

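View pics/top4z.png

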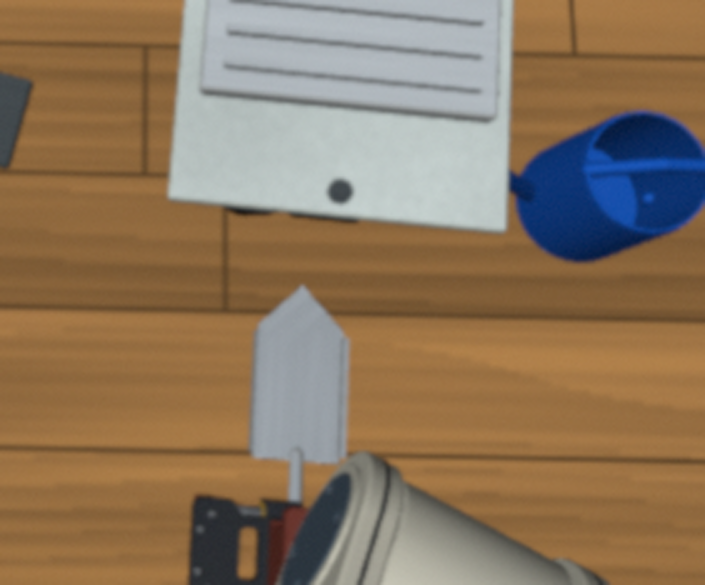

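```bash
python3 - <<'E'
from h import *
s=ctrl.get_image("side");p=ctrl.get_image("top")
T=lambda u,v:(230+u/2.5,100+v/2.5);S=lambda u,v:(60+u/2.5,150+v/2.5)
for n,a,b in [("tip",(303,286),(443,391)),("shaft@heel",(297,450),(250,381)),("heelL",(251,455),(255,337)),("heelR",(344,462),(236,423))]: print(n,*tri(p,T(*a),s,S(*b)))
E
```

```text
tip [ 520.6 -173.7  275.2] 0.8
shaft@heel [ 396.8 -165.4  281.3] 0.7
heelL [ 394.3 -129.8  285.8] 4.2
heelR [ 390.6 -200.2  280.5] 4.7
```

Emit:
jog_arm --pt "15 -3 0" --pt "20 -3 0" --pt "20 -2 0" --pt "20 -2 0" --pt "20 -2 0" --pt "20 -1.5 0" --pt "20 -1.5 0" --pt "10 -1 0" --pt "0 0 0" --pt "0 0 0" --yaw '[-0.3, -0.3, 0, 0, 0, 0, 0, 0, 0, 0]'

```text
t: 8.62
ee_pos: [477.9, -177.3, 273.1]
orientation: [-3.136, 0.116, 0.047]
ft_force: [0.5, -0.5, -2.6]
width: 27.2
```

```bash
python3 - <<'E'
from h import *
from scipy.spatial.transform import Rotation as R
o=ctrl.get_obs();print(o["t"],o["ee_pos"].round(1),o["ft_force"].round(1),o["moment"].round(2)); print(R.from_rotvec(o["orientation"]).as_matrix().round(3))
for n in("side","top"):
    p=ctrl.get_image(n); cv2.imwrite(f"pics/{n}5z.png",cv2.resize(p["img"][150:384,60:360] if n=="side" else p["img"][100:334,230:512],None,fx=2.5,fy=2.5,interpolation=cv2.INTER_CUBIC))
E
```

```text
8.6167 [ 477.9 -177.3  273.1] [ 0.5 -0.5 -2.6] [0.05 0.16 0.01]
[[ 0.997 -0.074 -0.03 ]
 [-0.074 -0.997  0.004]
 [-0.03  -0.002 -1.   ]]
```

View pics/side5z.png

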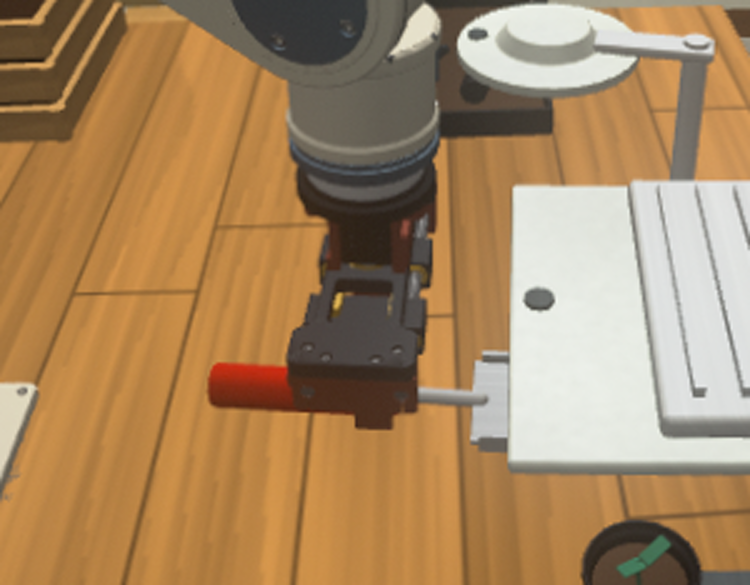

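View pics/top5z.png

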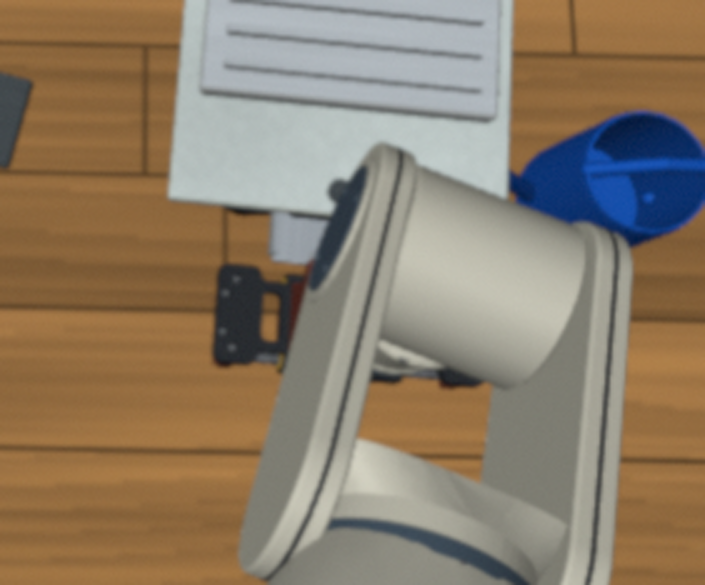

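Emit:
jog_arm --pt "7 0 3" --pt "7 0 5" --pt "0 0 5" --pt "0 0 5" --pt "0 0 0" --yaw '[0, 0, 0, 0, 0]'

```text
t: 9.13
ee_pos: [490.2, -177.3, 294.0]
orientation: [-3.136, 0.119, 0.047]
ft_force: [0.3, -0.4, -1.8]
width: 27.4
```

Emit:
jog_arm --pt "0 0 2" --pt "0 0 2" --pt "0 0 0" --yaw '[0, 0, 0]'

```text
t: 9.38
ee_pos: [489.9, -177.2, 299.1]
orientation: [-3.137, 0.119, 0.046]
ft_force: [1.6, 0.6, -4.1]
width: 27.4
```

Emit:
jog_arm --pt "0 0 2" --pt "0 0 2" --pt "0 0 0" --yaw '[0, 0, 0]'

```text
t: 9.63
ee_pos: [489.2, -177.1, 302.6]
orientation: [-3.136, 0.119, 0.048]
ft_force: [1.2, 0.1, -3.2]
width: 27.8
```

```bash
python3 - <<'E'
from h import *
o=ctrl.get_obs();print(o["t"],o["ee_pos"].round(1),o["ft_force"].round(1),o["moment"].round(2))
for n in("side",):
    p=ctrl.get_image(n); cv2.imwrite(f"pics/{n}6z.png",cv2.resize(p["img"][250:384,160:360],None,fx=4,fy=4,interpolation=cv2.INTER_CUBIC))
E
```

```text
9.6333 [ 489.2 -177.1  302.6] [ 1.2  0.1 -3.2] [-0.05  0.11 -0.05]
```

View pics/side6z.png

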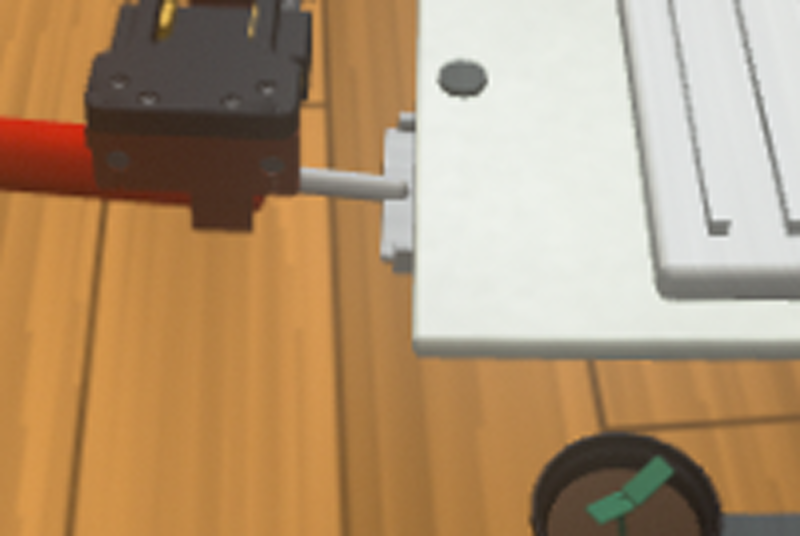

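Emit:
jog_arm --pt "0 0 2" --pt "0 0 2" --pt "0 0 0" --yaw '[0, 0, 0]'

```text
t: 9.93
ee_pos: [488.7, -177.0, 306.2]
orientation: [-3.136, 0.119, 0.051]
ft_force: [0.0, -0.5, -4.0]
width: 27.2
```

Emit:
jog_arm --pt "0 0 2" --pt "0 0 1" --pt "0 0 0" --yaw '[0, 0, 0]'

```text
t: 10.18
ee_pos: [488.6, -176.9, 309.3]
orientation: [-3.136, 0.119, 0.052]
ft_force: [0.4, 0.1, -4.4]
width: 27.3
```

```bash
python3 - <<'E'
from h import *
for n in("side","top"):
    p=ctrl.get_image(n); cv2.imwrite(f"pics/{n}7z.png",cv2.resize(p["img"][250:384,160:360] if n=="side" else p["img"][130:264,280:480],None,fx=4,fy=4,interpolation=cv2.INTER_CUBIC))
    o=ctrl.get_obs();print(o["t"],o["ee_pos"].round(1),o["ft_force"].round(1),o["moment"].round(2))
E
```

```text
10.2333 [ 488.6 -176.9  309.3] [ 0.2  0.  -4.4] [-0.05  0.32 -0.05]
10.2833 [ 488.6 -176.9  309.2] [ 0.   0.5 -4.5] [-0.05  0.24  0.02]
```

View pics/side7z.png

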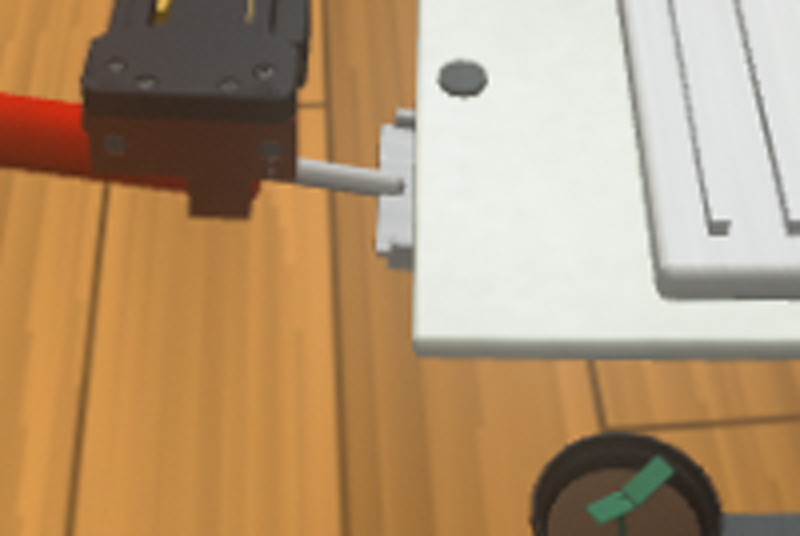

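View pics/top7z.png

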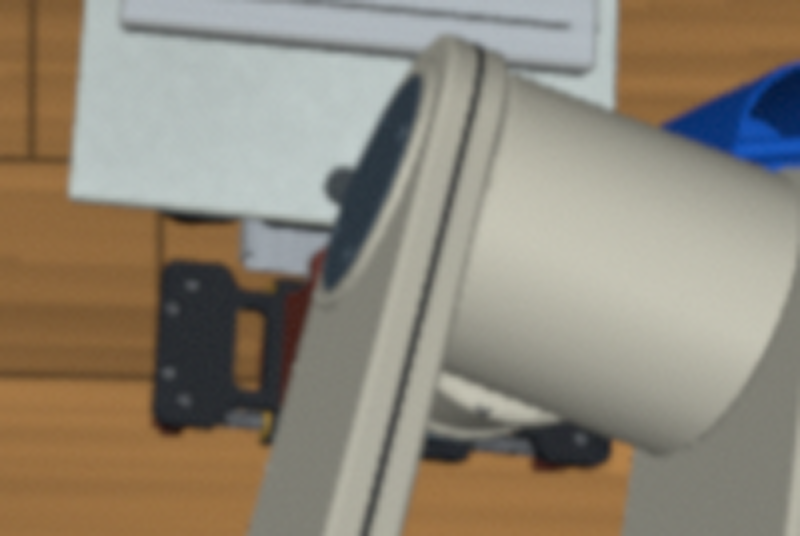

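In contact the trowel pitched slightly: the force rose only about 1.8 N and the shaft slopes in the picture. So it slips in the grip at this 85 mm lever. I'll drop a little and move in so the bar bears on the shaft, at about half the lever.

Emit:
jog_arm --pt "0 0 -7" --pt "0 0 -7" --pt "0 0 -7" --pt "0 0 -4" --pt "0 0 0" --yaw '[0, 0, 0, 0, 0]'

```text
t: 10.7
ee_pos: [488.9, -176.9, 282.1]
orientation: [-3.136, 0.119, 0.049]
ft_force: [-0.6, -0.0, -1.8]
width: 27.6
```

```bash
python3 - <<'E'
from h import *
for n in("side",):
    p=ctrl.get_image(n); cv2.imwrite(f"pics/{n}8z.png",cv2.resize(p["img"][250:384,120:320],None,fx=4,fy=4,interpolation=cv2.INTER_CUBIC))
    o=ctrl.get_obs();print(o["t"],o["ee_pos"].round(1),o["ft_force"].round(1),o["moment"].round(2))
    print(proj(p,[[577,-183,362]]),)
E
```

```text
10.75 [ 488.9 -177.   282.4] [ 0.2 -0.6 -1.8] [ 0.    0.22 -0.  ]
[[274.39686554 267.55884151]]
```

View pics/side8z.png

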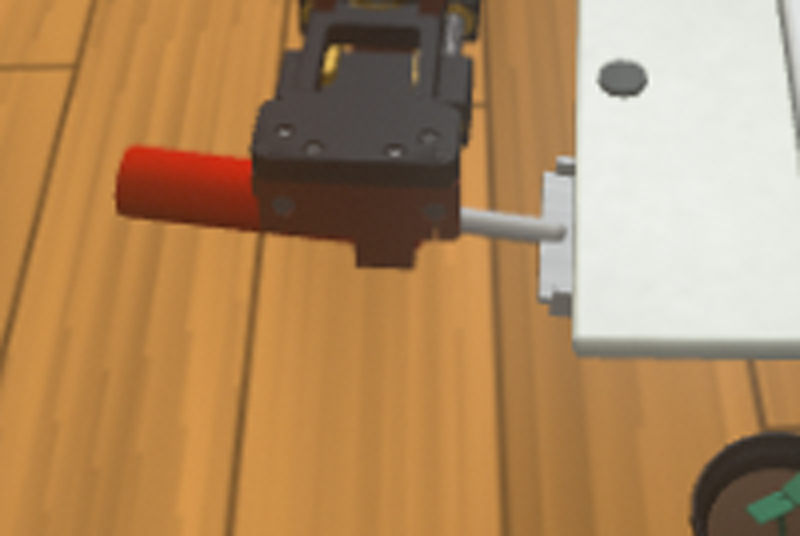

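Emit:
jog_arm --pt "9 -0.7 0.5" --pt "9 -0.7 0.5" --pt "9 -0.7 0.5" --pt "9 -0.7 0.5" --pt "0 0 0" --yaw '[0, 0, 0, 0, 0]'

```text
t: 11.17
ee_pos: [529.9, -180.4, 285.5]
orientation: [-3.137, 0.119, 0.045]
ft_force: [0.0, -0.7, -2.2]
width: 27.3
```

Emit:
jog_arm --pt "-1 0 3" --pt "-1 0 2" --pt "0 0 0" --yaw '[0, 0, 0]'

```text
t: 11.42
ee_pos: [528.7, -180.3, 290.7]
orientation: [-3.137, 0.118, 0.046]
ft_force: [0.3, -1.0, -1.6]
width: 27.3
```

Emit:
jog_arm --pt "0 0 2" --pt "0 0 2" --pt "0 0 0" --yaw '[0, 0, 0]'

```text
t: 11.67
ee_pos: [528.0, -180.2, 295.5]
orientation: [-3.137, 0.118, 0.046]
ft_force: [0.3, 0.2, -2.2]
width: 27.2
```

Emit:
jog_arm --pt "0 0 2" --pt "0 0 1" --pt "0 0 0" --yaw '[0, 0, 0]'

```text
t: 11.92
ee_pos: [527.3, -180.1, 298.4]
orientation: [-3.136, 0.119, 0.047]
ft_force: [1.3, -0.6, -5.0]
width: 27.3
```

```bash
python3 - <<'E'
from h import *
for n in("side",):
    p=ctrl.get_image(n); cv2.imwrite(f"pics/{n}9z.png",cv2.resize(p["img"][250:384,120:320],None,fx=4,fy=4,interpolation=cv2.INTER_CUBIC))
    o=ctrl.get_obs();print(o["t"],o["ee_pos"].round(1),o["ft_force"].round(1),o["moment"].round(2))
E
```

```text
11.9667 [ 527.3 -180.1  298.3] [ 0.1 -0.4 -3.2] [-0.06  0.14  0.  ]
```

View pics/side9z.png

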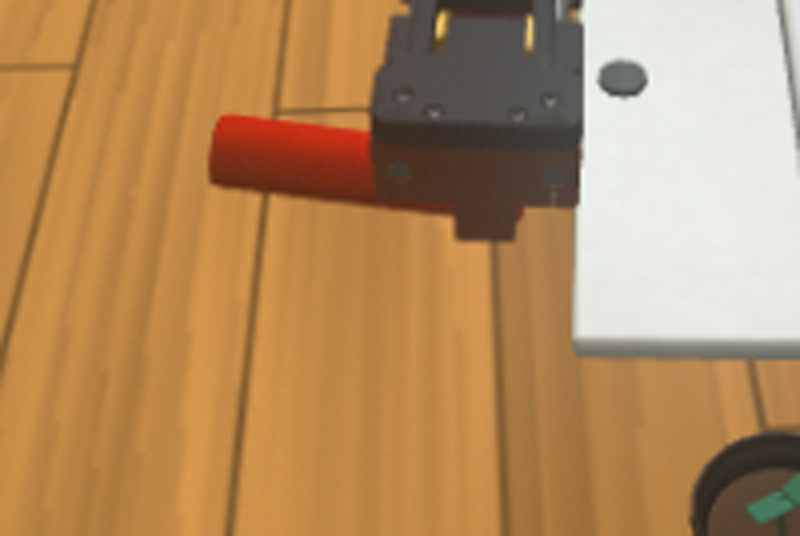

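Emit:
jog_arm --pt "0 0 2" --pt "0 0 1" --pt "0 0 0" --yaw '[0, 0, 0]'

```text
t: 12.22
ee_pos: [526.8, -180.0, 300.7]
orientation: [-3.136, 0.119, 0.05]
ft_force: [1.0, -0.3, -5.5]
width: 27.6
```

Emit:
jog_arm --pt "0 0 2" --pt "0 0 1" --pt "0 0 0" --yaw '[0, 0, 0]'

```text
t: 12.47
ee_pos: [526.5, -180.0, 303.5]
orientation: [-3.136, 0.119, 0.051]
ft_force: [0.2, 0.1, -5.5]
width: 27.5
```

```bash
python3 - <<'E'
from h import *
for n in("side",):
    p=ctrl.get_image(n); cv2.imwrite(f"pics/{n}10z.png",cv2.resize(p["img"][250:384,120:320],None,fx=4,fy=4,interpolation=cv2.INTER_CUBIC))
    o=ctrl.get_obs();print(o["t"],o["ee_pos"].round(1),o["ft_force"].round(1),o["moment"].round(2))
E
```

```text
12.5167 [ 526.5 -179.9  303.4] [ 0.4 -0.5 -5.3] [-0.06  0.19 -0.04]
```

View pics/side10z.png

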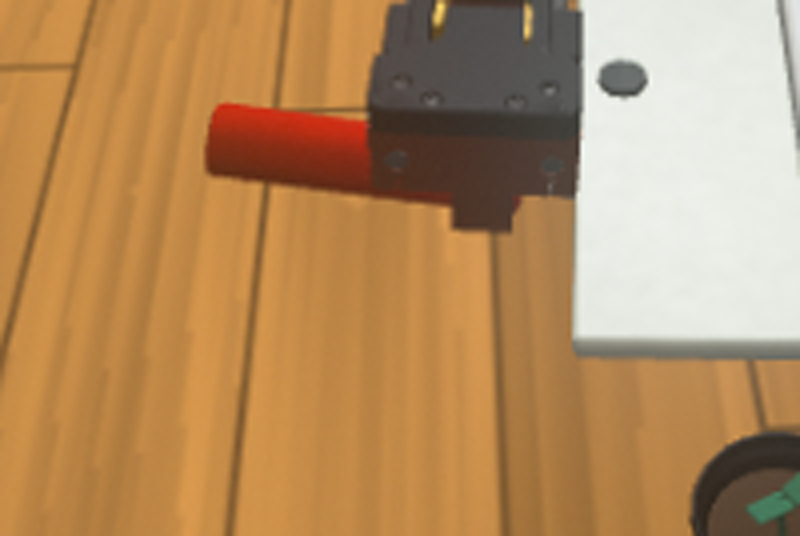

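Emit:
jog_arm --pt "0 0 2" --pt "0 0 1" --pt "0 0 0" --yaw '[0, 0, 0]'

```text
t: 12.77
ee_pos: [526.4, -179.9, 306.6]
orientation: [-3.136, 0.119, 0.052]
ft_force: [1.4, 0.4, -5.4]
width: 27.3
```

Emit:
jog_arm --pt "0 0 2" --pt "0 0 1" --pt "0 0 0" --yaw '[0, 0, 0]'

```text
t: 13.02
ee_pos: [526.3, -179.9, 309.8]
orientation: [-3.135, 0.119, 0.053]
ft_force: [0.6, -0.4, -5.9]
width: 27.3
```

```bash
python3 - <<'E'
from h import *
for n in("side",):
    p=ctrl.get_image(n); cv2.imwrite(f"pics/{n}11z.png",cv2.resize(p["img"][250:384,120:320],None,fx=4,fy=4,interpolation=cv2.INTER_CUBIC))
    o=ctrl.get_obs();print(o["t"],o["ee_pos"].round(1),o["ft_force"].round(1),o["moment"].round(2))
E
```

```text
13.0667 [ 526.3 -179.9  309.7] [ 1.3 -0.8 -5.7] [-0.05  0.2  -0.01]
```

View pics/side11z.png

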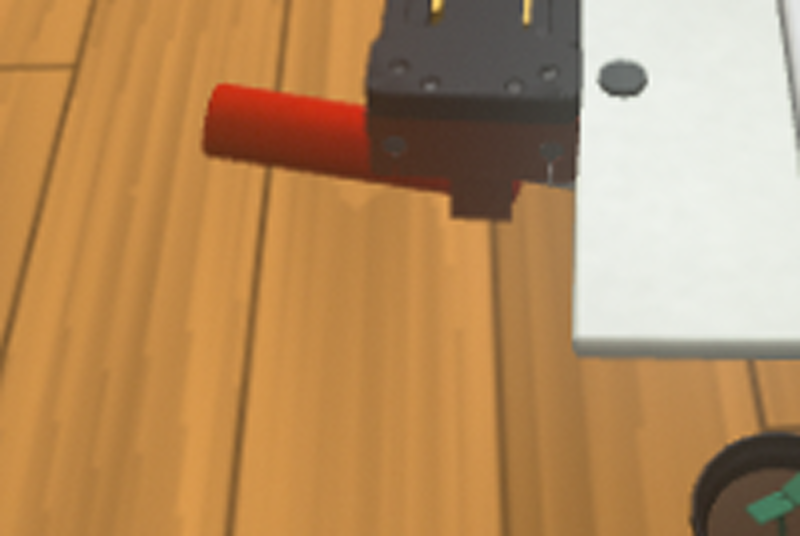

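Emit:
jog_arm --pt "0 0 2" --pt "0 0 1" --pt "0 0 0" --yaw '[0, 0, 0]'

```text
t: 13.32
ee_pos: [526.1, -179.8, 312.7]
orientation: [-3.135, 0.119, 0.053]
ft_force: [0.3, -0.3, -6.9]
width: 27.5
```

```bash
python3 - <<'E'
from h import *
for n in("side",):
    p=ctrl.get_image(n); cv2.imwrite(f"pics/{n}12z.png",cv2.resize(p["img"][250:384,120:320],None,fx=4,fy=4,interpolation=cv2.INTER_CUBIC))
    o=ctrl.get_obs();print(o["t"],o["ee_pos"].round(1),o["ft_force"].round(1),o["moment"].round(2))
E
```

```text
13.3667 [ 526.1 -179.8  312.7] [ 0.6 -0.8 -6.3] [-0.05  0.26 -0.07]
```

View pics/side12z.png

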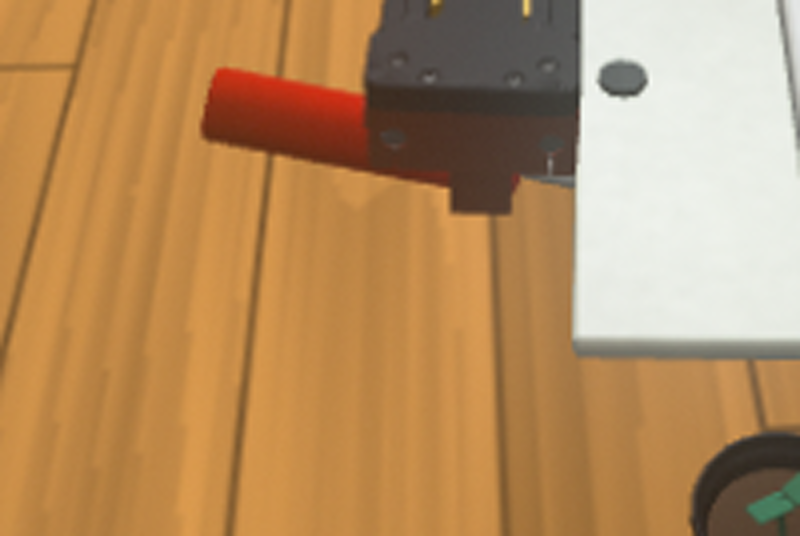

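Emit:
jog_arm --pt "0 0 2" --pt "0 0 1" --pt "0 0 0" --pt "0 0 0" --yaw '[0, 0, 0, 0]'

```text
t: 13.7
ee_pos: [525.9, -179.7, 315.8]
orientation: [-3.135, 0.119, 0.054]
ft_force: [1.0, 0.1, -5.8]
width: 27.2
```

```bash
python3 - <<'E'
from h import *
for n in("side",):
    p=ctrl.get_image(n); cv2.imwrite(f"pics/{n}13z.png",cv2.resize(p["img"][250:384,120:320],None,fx=4,fy=4,interpolation=cv2.INTER_CUBIC))
    o=ctrl.get_obs();print(o["t"],o["ee_pos"].round(1),o["ft_force"].round(1),o["moment"].round(2))
E
```

```text
13.75 [ 525.9 -179.7  315.8] [-0.3 -0.4 -6.7] [-0.01  0.23  0.04]
```

View pics/side13z.png

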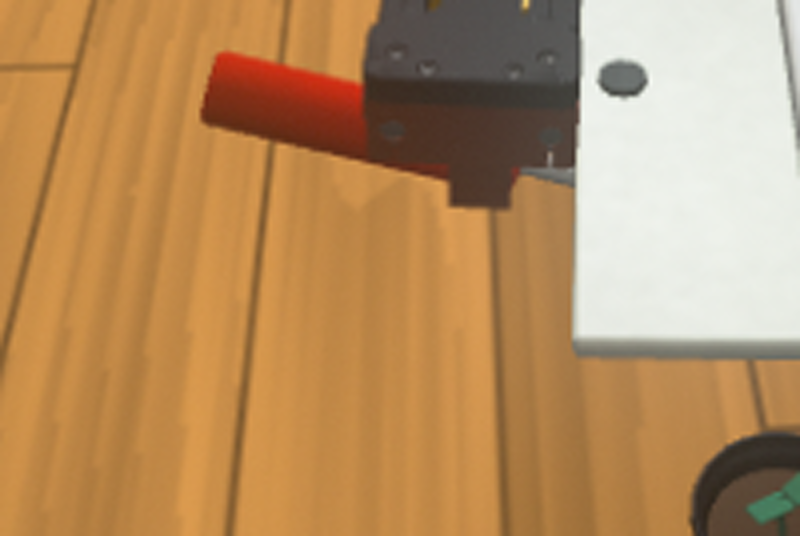

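The last 3 mm only pitched the trowel further in the grip: the handle slope went 12°→15° while the force stayed about 4 N above the no-load reading. That is more than the switch friction, so the bar is at its stop. Now I'll back off downward and out.

Emit:
jog_arm --pt "0 0 -6" --pt "-1 0 -6" --pt "-8 0.5 -6" --pt "-15 1 -4" --pt "-20 1.5 0" --pt "-30 2 0" --pt "-35 2.5 0" --pt "-35 2.5 0" --pt "-20 2 0" --pt "0 0 0" --yaw '[0, 0, 0, 0, 0, 0, 0, 0, 0, 0]'

```text
t: 14.58
ee_pos: [353.1, -165.8, 289.4]
orientation: [-3.136, 0.116, 0.051]
ft_force: [0.5, -0.8, -2.1]
width: 27.3
```

```bash
python3 - <<'E'
from h import *
o=ctrl.get_obs();print(o["t"],o["ee_pos"].round(1),o["ft_force"].round(1),o["moment"].round(2))
for n in("side",):
    p=ctrl.get_image(n); cv2.imwrite(f"pics/{n}14z.png",cv2.resize(p["img"][150:384,60:360],None,fx=2.5,fy=2.5,interpolation=cv2.INTER_CUBIC))
E
```

```text
14.5833 [ 353.1 -165.8  289.4] [ 0.5 -0.8 -2.1] [ 0.04  0.16 -0.04]
```

View pics/side14z.png

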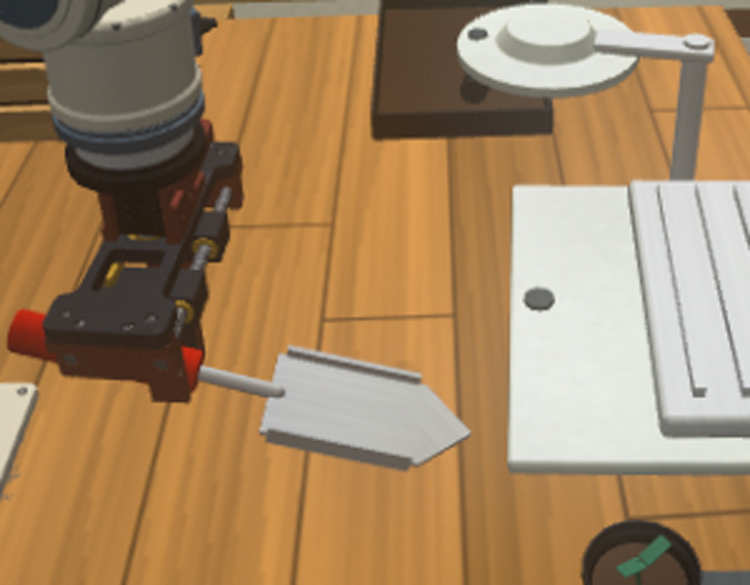

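```bash
python3 - <<'E'
from h import *
p=ctrl.get_image("top"); a=cv2.imread("pics/top0.png"); b=p["img"]
cv2.imwrite("pics/cmp.png",np.vstack([cv2.resize(x[165:200,290:440],None,fx=5,fy=5,interpolation=cv2.INTER_NEAREST) for x in(a,b)]))
c=np.array([577.5,-183]);ex=np.array([.997,-.0775]);ey=np.array([.0775,.997])
for dz in(0,10):
    for l in(-26,26):
        q=c-12*ex+l*ey; print(dz,l,"bottom front",proj(p,[[*q,303+dz]]).round(1), "lip",proj(p,[[*(c-17*ex+l*ey),348],[*(c-17*ex+l*ey),358]]).round(1).tolist())
for u in range(345,372,4): print(u,a[180:194,u].mean(1).round().astype(int),b[180:194,u].mean(1).round().astype(int))
E
```

```text
0 -26 bottom front [[372.2 190.5]] lip [[379.0, 188.7], [380.7, 187.6]]
0 26 bottom front [[344.8 187.9]] lip [[349.9, 185.9], [351.1, 184.8]]
10 -26 bottom front [[373.7 189.6]] lip [[379.0, 188.7], [380.7, 187.6]]
10 26 bottom front [[345.9 186.9]] lip [[349.9, 185.9], [351.1, 184.8]]
345 [197 195 191 170 128  92  90 101 100 100 100 102 102 105] [198 197 191 172 133 106 100 101 101 100 101 103 104 104]
349 [195 195 193 178 139  86  59  82  98  99 100 101 104 105] [195 197 194 179 140 101  94 100 102 100 101 103 104 104]
353 [196 196 194 186 162 112  66  75  93  98 100 102 103 104] [196 198 196 187 160 118  96 100 101  99 100 102 104 106]
357 [195 195 193 190 175 134  80  63  82  96 100 103 103 104] [195 195 193 191 175 135  97  92  99  99 101 102 104 104]
361 [182 194 199 197 183 150 100  64  80  95 100 100 101 103] [183 195 198 198 185 153 109  96  99  99  99 101 103 104]
365 [ 94 149 184 198 195 171 125  72  66  88  97 100 103 104] [ 95 150 186 198 194 173 129  94  92  97 100  99 104 104]
369 [157 186 197 201 197 182 142  87  59  78  93 100 102 104] [157 185 199 201 199 183 144 100  90  97 100 101 102 103]
```

View pics/cmp.png

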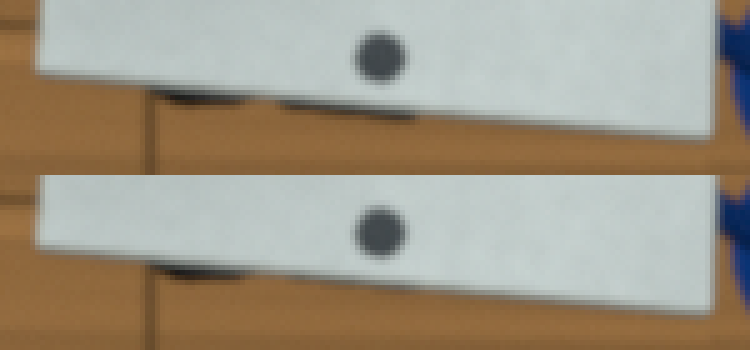

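The comparison image shows the bar's dark strip under the lip, near (357,187), present before and gone now. That is about a 0.8 px rise, where 10 mm predicts 0.95 px. Next I'll lay the trowel down on the bench.

Emit:
jog_arm --pt "5 0 -20" --pt "5 0 -28" --pt "5 0 -28" --pt "5 0 -28" --pt "5 0 -25" --pt "0 0 -20" --pt "0 0 -15" --pt "0 0 -10" --pt "0 0 0" --yaw '[0, 0, 0, 0, 0, 0, 0, 0, 0]'

```text
t: 15.43
ee_pos: [398.0, -170.8, 110.7]
orientation: [3.134, -0.113, -0.014]
ft_force: [0.5, 0.9, -1.4]
width: 27.4
```

Emit:
jog_arm --pt "-15 0 -12" --pt "-15 0 -12" --pt "-5 0 -12" --pt "0 0 -10" --pt "0 0 -6" --pt "0 0 -6" --pt "0 0 -5" --pt "0 0 0" --yaw '[0, 0, 0, 0, 0, 0, 0, 0]'

```text
t: 16.1
ee_pos: [373.7, -174.5, 46.6]
orientation: [3.129, -0.109, 0.005]
ft_force: [0.0, 0.3, -1.4]
width: 27.4
```

Emit:
jog_arm --pt "0 0 -5" --pt "0 0 -5" --pt "0 0 -5" --pt "0 0 -5" --pt "0 0 -5" --pt "0 0 0" --yaw '[0, 0, 0, 0, 0, 0]'

```text
t: 16.6
ee_pos: [376.3, -175.5, 20.5]
orientation: [3.127, -0.108, 0.012]
ft_force: [-0.8, 0.1, 0.3]
width: 27.3
```

```bash
python3 - <<'E'
from h import *
o=ctrl.get_obs();print(o["t"],o["ee_pos"].round(1),o["ft_force"].round(1),o["moment"].round(2))
for n in("side",):
    p=ctrl.get_image(n); cv2.imwrite(f"pics/{n}15z.png",cv2.resize(p["img"][150:384,60:360],None,fx=2.5,fy=2.5,interpolation=cv2.INTER_CUBIC))
E
```

```text
16.6 [ 376.3 -175.5   20.5] [-0.8  0.1  0.3] [-0.    0.   -0.03]
```

View pics/side15z.png

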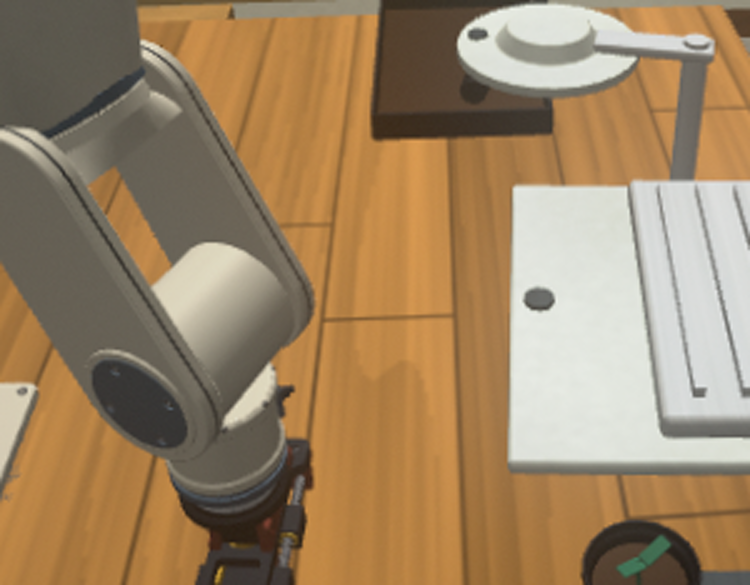

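Emit:
jog_arm --pt "0 0 -4" --pt "0 0 -4" --pt "0 0 -3" --pt "0 0 -3" --pt "0 0 0" --yaw '[0, 0, 0, 0, 0]'

```text
t: 17.07
ee_pos: [376.4, -175.6, 5.7]
orientation: [3.127, -0.108, 0.013]
ft_force: [-0.8, -0.0, -0.6]
width: 27.6
```

Down on the bench at nearly zero force. Opening now.

Emit:
jog_arm --pt "0 0 0" --pt "0 0 0" --pt "0 0 0" --pt "0 0 0" --pt "0 0 0" --pt "0 0 0" --pt "0 0 0" --pt "0 0 0" --pt "0 0 0" --pt "0 0 0" --yaw '[0, 0, 0, 0, 0, 0, 0, 0, 0, 0]' --gripper 0

```text
t: 17.9
ee_pos: [377.3, -176.0, 6.2]
orientation: [3.127, -0.108, 0.015]
ft_force: [-0.2, -0.5, -0.1]
width: 86.8
```

Emit:
jog_arm --pt "0 0 10" --pt "0 0 15" --pt "-2 0 25" --pt "-2 0 30" --pt "-2 0 30" --pt "0 20 25" --pt "0 30 20" --pt "0 35 15" --pt "0 35 10" --pt "0 35 0" --pt "0 30 0" --pt "0 0 0" --yaw '[0, 0, 0, 0, 0, 0, 0, 0, 0, 0, 0, 0]'

```text
t: 18.9
ee_pos: [368.9, 16.5, 202.8]
orientation: [3.13, -0.119, 0.029]
ft_force: [-0.1, -0.2, 0.6]
width: 88.1
```

```bash
python3 - <<'E'
from h import *
o=ctrl.get_obs();print(o["t"],o["ee_pos"].round(1),o["ft_force"].round(1),np.abs(o["qvel"]).max())
for n in("side","top"):
    p=ctrl.get_image(n); cv2.imwrite(f"pics/{n}16.png",p["img"])
b=p["img"]; a=cv2.imread("pics/top0.png")
for u in (349,357,365): print(u,a[182:192,u].mean(1).round().astype(int),b[182:192,u].mean(1).round().astype(int))
cv2.imwrite("pics/cmp2.png",np.vstack([cv2.resize(x[165:200,140:440],None,fx=2.5,fy=5,interpolation=cv2.INTER_NEAREST) for x in(a,b)]))
E
```

```text
18.9 [368.9  16.5 202.8] [-0.1 -0.2  0.6] 0.0659902335347358
349 [193 178 139  86  59  82  98  99 100 101] [191 176 140  99  92  97  99  99  98 101]
357 [193 190 175 134  80  63  82  96 100 103] [191 189 173 134  96  90  97  97  97 101]
365 [184 198 195 171 125  72  66  88  97 100] [183 195 191 171 126  92  91  96  98 100]
```

View pics/top16.png

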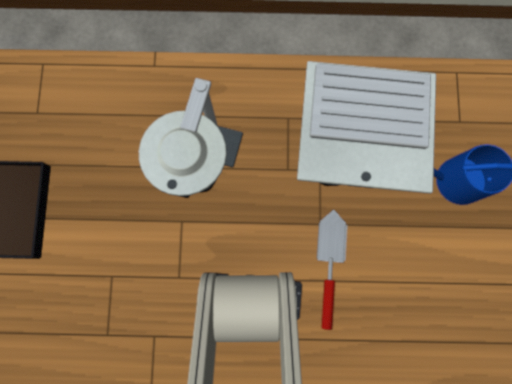

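View pics/side16.png

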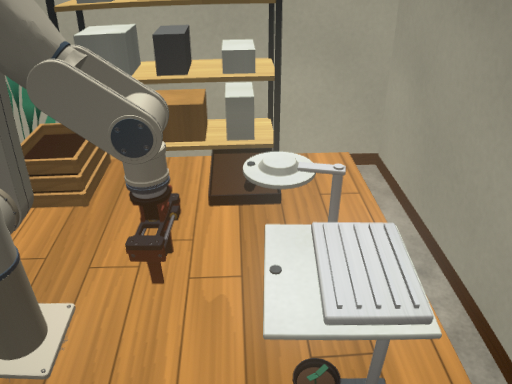

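View pics/cmp2.png

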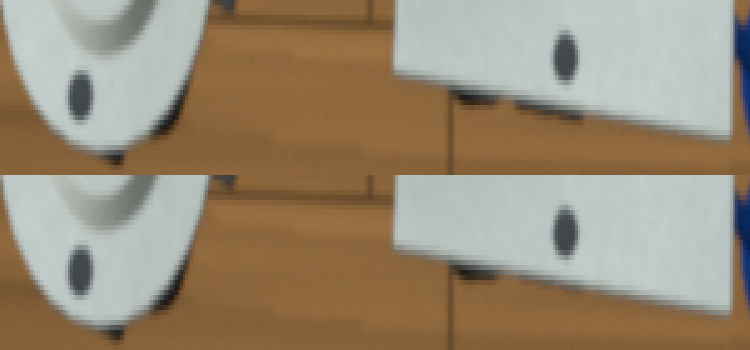

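The hand is clear and the trowel lies flat on the bench at (332,270). The wide bar is still up. The round lamp's dark bar edge at (186,196) looks unchanged.

Emit:
jog_arm --pt "0 0 0" --pt "0 0 0" --pt "0 0 0" --yaw '[0, 0, 0]'

```text
t: 19.25
ee_pos: [368.4, 11.8, 202.5]
orientation: [3.128, -0.122, 0.027]
ft_force: [-0.1, -0.6, 0.3]
width: 87.9
```

```bash
python3 -c "
from workcell import ctrl
print(ctrl.close_job())"
```

```text
the job is handed in; nothing more can be done
None
```

The wide lamp's switch bar is pushed up and stayed up after I let go. I handed the job in at about 19 s, with the hand clear and touching nothing.

**How:** The hand only points down, so the fingers could not get under the lip. I picked up the trowel, reached under with it and pushed the bar up. I then laid the trowel back on the bench, now in front of the wide lamp, and moved the hand away.

**First push failed:** With the blade, about 85 mm out from the grip, the trowel slipped in the grip. I moved in so the bar rested on the shaft, at about half that distance, and that worked.

**Last checks:**
- **At the stop:** The last 3 mm of lift only tilted the trowel in the grip. The push stayed at about 4 N, above the switch's 3 N friction.
- **Bar height:** The bar's dark strip below the lip almost vanished from the top picture, a rise of about 0.8 px where 10 mm predicts 0.95. It was unchanged after release. A camera reading this coarse cannot prove the last millimetre, so full travel rests mainly on the force evidence.
- **Round lamp:** Its switch looks the same as at the start.

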